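# Put the varnished meter cover and its yoke up to dry

## Robot

A 7-joint arm with a two-finger parallel gripper is mounted at the origin on the work surface. World frame = base frame: x ahead of the robot, y to its left, z up, the work surface at z = 0. Lengths are in m, angles in rad, forces in N, time in s.
With the tool pointing down it reaches from about 0.425 to 0.875 m from the base axis. Payload 4.7 kg.
Tool frame: the origin (TCP) lies between the finger pads; the fingertips stand 11 mm ahead of it and the grasp point (between the pads) lies 8 mm behind it; z points along the fingers, y is the line along which they close (so a half turn about z gives the same grasp; the last joint's range is limited). The gripper opens to 87 mm and grips with 3 to 60 N. Pads are 19 mm wide; open, the fingers measure 117 mm over their backs; the gripper's body (75 mm by 190 mm) begins 51 mm behind the grasp point.
Start: joints at [1.196, 0.321, -0.07, 1.45, 0.023, 1.371, -0.057], TCP at [0.246, -0.602, 0.234] pointing down, gripper open.
Joint ranges: [-2.86, 2.86], [-0.3, 2.09], [-1.38, 1.24], [0.06, 2.45], [-1.56, 4.7], [0.09, 2.05], [-2.69, 2.69]. Speed limits (rad/s): [2.57, 2.57, 3.14, 3.14, 3.14, 3.14, 3.14].

## Interface

Orientations are given as a rotation vector (axis times angle).
In Python, from bench import ctrl gives the robot as it stands. The module is installed in compiled form; this text tells all that it offers.
- The arm moves only by the shell command python3 -m inch 'ROWS' [FORCE]. ROWS is JSON, a list of rows, each an object with "slide": the shift along the tool's x, y, z scaled (see below), a list of three; "angular": the turn, a rotation vector about the tool's x, y, z scaled (see below), a list of three; "claw": the opening, from -1 (shut) to 1 (fully open). In form: [{"slide": [tx, ty, tz], "angular": [rx, ry, rz], "claw": claw}, ...]. A call has 1 to 10 rows; each row is the pose to reach, as a shift and turn from the pose commanded when the call began, along the tool's axes at that moment; what a row does not reach only later rows make up. The controller multiplies each number of a shift by 0.25 m and each number of a turn by 30 degrees. A row lasts 1/10 s, in which the tool goes at most 50 mm and 8.59 degrees, less where a joint would pass 70% of its speed; a pose out of reach is approached as far as the arm can. A call with a number of a shift or a turn outside -1 to 1 is refused whole. A call with a gripper value outside its range is refused whole. The fingers move at their own pace and stop on an object; FORCE is the grip in N (left out, the last holds). Time passes only in rows, so rows that repeat a pose let the fingers close. It gives the time, the measured TCP pose, the force, the opening and the grip force at its end, in the units of the state.
- ctrl.get_state(): the state, without advancing time (a new reading comes with each control period).
- ctrl.get_image(name): name is "scene" or "side" or "wrist"; returns a dict with "color" (480x640x3 uint8, red, green, blue), "depth" (480x640 float32, m along the optical axis (not along the pixel's ray), 0 where there is no reading), "camera_matrix" (3x3 intrinsics, pixels), "extrinsics" (4x4, takes a point from camera to world coordinates); the wrist camera has in their place "tool_from_camera" (4x4, takes a point from camera to tool coordinates, whose origin is the TCP and whose axes are the flange's). Camera axes: x right, y up, looking along -z (the intrinsics and any distortion apply to the point x, -y, -z); pixel columns grow to the right and rows downward; lengths in m; the calibration is good to about 2 mm. A picture is of the moment at which its call begins: read the wrist's pose just before it.
- ctrl.close_job(): hands the job in; it is judged then, once.
Trained networks look in the newest picture that a camera, given by its name, has taken for a name from the list of things; names that differ only in an ending like _2 or _b are one class to them, and where a whole thing is asked for, a point or a joint stands for the part that bears it (a point fixed in the world has none). Each returns a list of dicts, best first, with "confidence" (0 to 1); they miss things now and then, are a little off and sometimes report something else, mostly with a low value. They report only what shows in the picture. A call takes as long as a camera call. They do not tell look-alikes from the thing itself.
- ctrl.find_in(query, camera): "bbox" ([centre column, centre row, width, height] in pixels, round what is visible of it).
- ctrl.outline_of(query, camera): "mask" (480x640 bool, what is visible of it) and "bbox" ([centre column, centre row, width, height] in pixels, round what is visible of it).
The state is a dict: "time": time; "joint_positions": joint angles; "qd": joint speeds; "joint_torque": joint torques, N m; "position": TCP position; "tool_rot": TCP orientation; "ft_force": force on the tool from outside, world axes, zero at the start; "torque": the same for the moment, N m; "grip_width": opening from 0.0 (shut) to 1.0 (fully open); "grip_force": force on a finger pad.
Only numpy, scipy, OpenCV 4.12 (cv2) and the standard library are available. Lean on these libraries where they do the work, as an engineer would, in place of code of your own. Each camera call takes 0.05 s, during which the arm holds its last target. There are 200 camera calls.

## Task

The yellow meter cover and its yellow mounting yoke have just been varnished and must dry without touching the bench: balance the cover, window side up and level, on the crown of the white domed stand, and hang the yoke over the horizontal steel bar so that it straddles the bar with one leg on each side. Set both down gently, never let the cover touch the bench, and leave the jar, the white box and the screwdriver where they are.

Things in the scene. Friction and masses are not known exactly. Their poses are not given: they have to be found in the camera images.
- cover: Yellow plate 88 (own x) x 56 (own y) x 10 mm, about 120 g, centre of mass at its middle, black window on its upper face. Origin: centre of its underside; z out of the window face. Starts on the easel's rails, sloping 32 degrees, low end (-x) on two stops that rise 14 mm from the rails at y = +-14. Its 56 mm width is level and free for gripping: the rails span only 34 mm.
- easel: Fixed sloped stand, dark base 120 x 80 x 10 mm with two narrow aluminium rails carrying the cover. Origin at the centre of the base's underside; x points towards the high end of the slope; the centre of the cover's underside starts 65 mm above the origin.
- dome_top (a point): Top point of the fixed white domed drying stand, 92 mm above the bench. The dome is part of a sphere of radius 60 mm; below it a dark round base of radius 70 mm, 20 mm high. z up.
- yoke: Yellow upside-down U, 100 g, standing on its feet. Origin on the bench midway between them; x from leg to leg, y along the strap's width, z up. Legs 70 mm long, 44 mm apart inside; with rubber pads 62 mm over the feet in x; strap 26 mm wide (y); crown from 70 to 74 mm above the origin. On it a black grip lug, 12 (x) x 22 (y) mm, from 74 to 98 mm above the origin.
- yoke_crown (a point): Middle of the underside of the yoke's crown, 70 mm above the yoke's origin; axes as the yoke's.
- bar_mid (a point): Middle of the axis of the fixed horizontal steel bar, 140 mm above the bench; bar radius 7 mm. Own y along the bar, z up; the posts carrying it stand at y = -120 and +120 mm, with feet 90 mm long in x and 30 mm wide.
- bar: The fixed drying bar with its posts and feet; origin on the bench under bar_mid, same axes.
- dome: The fixed domed stand; origin on the bench under dome_top.
- varnish_jar: Bystander: jar, radius 28, height 75 mm; origin at the centre of its underside.
- junction_box: Bystander: open white box 90 x 120 x 45 mm; origin at the centre of its underside.
- screwdriver: Bystander: blue-handled screwdriver, about 200 mm long, lying on the bench beyond the bar.
Mind the look-alikes: they are no part of the job. Several things have the shape of the yoke; the one meant has the colours described above.

How it is judged:
At the end, for the whole second after the job is handed in: Cover at rest on the dome, window up, middle within 15 mm of the crown seen from above, within 10 degrees of level. Yoke hanging at rest astride the bar, between the posts (within 105 mm of the bar's middle), crown on the bar, leaning less than 25 degrees, within 45 degrees of square to it (horizontal distance between cover and dome_top below 0.015 m and angle between cover's own z axis and vertical below 0.17 rad and contact force between cover and dome above 0.3 N and linear speed of cover below 0.03 m/s and x of yoke_crown in the frame of bar_mid between -0.018 and 0.018 m and y of yoke_crown in the frame of bar_mid between -0.105 and 0.105 m and z of yoke_crown in the frame of bar_mid between 0 and 0.018 m and angle between yoke's own z axis and vertical below 0.45 rad and angle between the y axis of yoke and the y axis of bar_mid, either way round below 0.8 rad and contact force between yoke and bar above 0.3 N and linear speed of yoke below 0.05 m/s); the robot touches nothing.
It fails at once if the cover touched the bench (its middle came below 30 mm) (height (world z) of cover below 0.03 m).
It fails at once if the cover was dropped (fell free of the fingers at over 0.45 m/s, about 10 mm) or pressed on the dome with over 50 N (contact force between cover and dome above 50 N or (contact force between the fingers and cover below 0.05 N and linear speed of cover above 0.45 m/s)).
It fails at once if the yoke was dropped (fell free of the fingers at over 0.45 m/s, about 10 mm) or pressed on the bar with over 50 N (contact force between yoke and bar above 50 N or (contact force between the fingers and yoke below 0.05 N and linear speed of yoke above 0.45 m/s)).
It fails at once if the jar, the white box or the screwdriver was moved more than 30 mm (distance of any of varnish_jar, junction_box, screwdriver from where it was at the start of the episode above 0.03 m).
It also fails if it takes over 59 s, if anything falls off the work surface, if the arm or the gripper's body presses on something with over 40 N, if the wrist force passes 120 N, or if a joint passes its speed limit or range.

## Working session

There is one attempt and no reset: what is moved stays moved. The work goes in short steps, Python scripts to look and compute and a shell command to move; the robot and the scene stay as the last step left them, time stands still between calls to the robot, and variables do not carry over. Pictures are saved under pics/ and viewed, at most 10 in all, crops included, and the job is handed in when it is done.

```bash
mkdir -p pics; cat > h.py <<'E'
import numpy as np, cv2
from scipy.spatial.transform import Rotation as R
from bench import ctrl
def T_tool(s):
    T=np.eye(4);T[:3,:3]=R.from_rotvec(s["tool_rot"]).as_matrix();T[:3,3]=s["position"];return T
def grab(n):
    s=ctrl.get_state();im=ctrl.get_image(n)
    E=im["extrinsics"] if n!="wrist" else T_tool(s)@im["tool_from_camera"]
    return im,np.array(E)
def cloud(im,E):
    K=im["camera_matrix"];d=im["depth"];v,u=np.mgrid[:480,:640]
    P=np.stack([(u-K[0,2])/K[0,0]*d,-(v-K[1,2])/K[1,1]*d,-d],-1)
    W=P@E[:3,:3].T+E[:3,3];W[d<=0]=np.nan;return W
def save(im,f): cv2.imwrite("pics/"+f,im["color"][:,:,::-1])
E
cat > a.py <<'E'
from h import *
print(ctrl.get_state())
for n in ["scene","side"]:
    im,E=grab(n);save(im,n+"0.png");W=cloud(im,E);np.savez("/tmp/"+n,W=W,c=im["color"],K=im["camera_matrix"],E=E)
    for q in ["cover","easel","dome","yoke","bar","varnish_jar","junction_box","screwdriver"]:
        for r in ctrl.outline_of(q,n)[:4]:
            p=W[r["mask"]];print(n,q,round(r["confidence"],2),np.round(r["bbox"]),np.nanmedian(p,0).round(3),np.nanmin(p,0).round(3),np.nanmax(p,0).round(3))
E
python3 a.py
```

```text
{'time': 0.0, 'joint_positions': array([ 1.19608734,  0.32179306, -0.07007185,  1.45167659,  0.02260472,
        1.37079063, -0.05692751]), 'qd': array([-0.00073835, -0.00047243,  0.00064108, -0.00038205, -0.00089608,
        0.0004506 ,  0.00027258]), 'joint_torque': array([-8.13379120e-04, -4.91292214e+01, -4.04678872e-01, -3.12529600e+01,
       -6.41090423e-02,  4.36675921e-02,  1.73954695e-04]), 'position': array([ 0.24615054, -0.6010152 ,  0.23248004]), 'tool_rot': array([-3.08062906e+00, -6.06535473e-01,  7.34924712e-04]), 'ft_force': array([0.15929282, 0.38442642, 0.09475654]), 'torque': array([ 0.01980309,  0.01482124, -0.0082835 ]), 'grip_force': 0.0, 'grip_width': 1.0002519104252137}
scene cover 0.79 [163. 300.  34.  27.] [ 0.497 -0.326  0.082] [ 0.408 -0.358 -0.001] [ 0.529 -0.297  0.1  ]
scene easel 0.7 [176. 320.  50.  60.] [ 0.527 -0.322  0.011] [ 0.434 -0.367 -0.002] [ 0.554 -0.284  0.094]
scene dome 0.91 [376. 199.  55.  54.] [0.498 0.21  0.058] [ 0.372  0.162 -0.001] [0.541 0.294 0.096]
scene dome 0.59 [277. 238.  23.  38.] [ 0.462 -0.053  0.053] [ 0.363 -0.066 -0.0
[... 1444 characters left out ...]
.272 0.053] [ 0.401  0.103 -0.004] [0.539 0.306 0.093]
side bar 0.97 [290. 231.  81. 125.] [0.638 0.018 0.038] [ 0.59  -0.355 -0.004] [0.737 0.088 0.15 ]
side varnish_jar 0.77 [186. 342.  39.  54.] [0.701 0.324 0.05 ] [ 0.68   0.204 -0.003] [0.783 0.338 0.079]
side varnish_jar 0.61 [384. 250.  26.  46.] [ 0.444 -0.042  0.073] [ 0.419 -0.143 -0.001] [ 0.475 -0.032  0.1  ]
side junction_box 0.64 [304. 192.  56.  38.] [ 0.682 -0.285  0.026] [ 0.628 -0.438 -0.004] [ 0.773 -0.019  0.148]
side screwdriver 0.8 [224. 260.  59.  53.] [0.751 0.01  0.018] [ 0.73  -0.058 -0.003] [0.791 0.135 0.03 ]
side screwdriver 0.32 [334. 349.  81.  84.] [0.461 0.271 0.053] [ 0.401  0.105 -0.004] [0.545 0.306 0.093]
```

View pics/scene0.png

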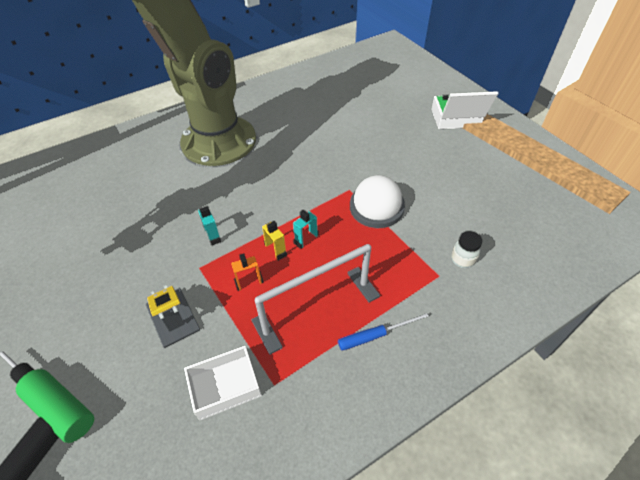

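View pics/side0.png

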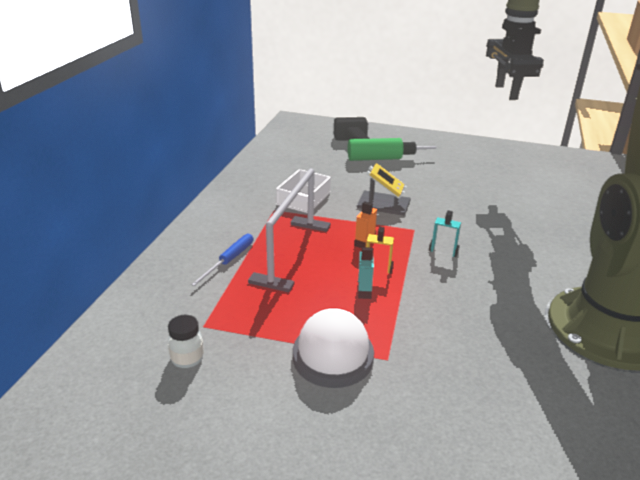

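The scene view shows four yoke shapes: orange at (246,270), yellow at (275,240), and teal at (304,227) and (208,225). The job's yoke is the yellow one, at (380,250) in the side view. The cover is on the easel at (163,300), the dome at (378,200) and the bar between (258,300) and (368,248). Next is a close crop, with fits to the points.

```bash
cat > b.py <<'E'
from h import *
from scipy.optimize import least_squares
crops=[]
for n in ["scene","side"]:
    z=np.load(f"/tmp/{n}.npz");W=z["W"];c=z["c"];hsv=cv2.cvtColor(c,cv2.COLOR_RGB2HSV)
    u,v=(275,245) if n=="scene" else (378,250)
    crops.append(cv2.resize(c[v-35:v+35,u-45:u+45],None,fx=6,fy=6,interpolation=cv2.INTER_CUBIC))
    yel=(hsv[...,0]>22)&(hsv[...,0]<35)&(hsv[...,1]>150)
    def box(lo,hi): return np.all((W>lo)&(W<hi),-1)
    # yoke
    blk=(hsv[...,2]<70)
    m=yel&box([.36,-.13,.0],[.53,.02,.11]);p=W[m]
    top=p[(p[:,2]>.066)&(p[:,2]<.08)]
    def rect(q):
        r=cv2.minAreaRect((q[:,:2]*1000).astype(np.float32));return np.round(r[0],1),np.round(r[1],1),round(r[2],1)
    print(n,"yoke",len(p),"crown",len(top),top.mean(0).round(4),rect(top),"all",rect(p))
    lug=W[blk&box([.40,-.09,.078],[.51,-.02,.11])]
    if len(lug)>3: print(" lug",len(lug),lug.mean(0).round(4),rect(lug),lug[:,2].max())
    # dome
    p=W[(hsv[...,1]<40)&(hsv[...,2]>100)&box([.36,.12,.03],[.6,.34,.12])]
    f=least_squares(lambda x:np.linalg.norm(p-x,axis=1)-.06,[.46,.22,.032],loss="soft_l1",f_scale=.002).x
    print(" dome",len(p),f.round(4),"top z",f[2]+.06)
    # bar
    p=W[box([.52,-.25,.128],[.75,.15,.16])];mu=np.median(p,0);
    for _ in range(4):
        mu=p.mean(0);d=np.linalg.svd(p-mu)[2][0];r=np.linalg.norm(np.cross(p-mu,d),axis=1);p=p[r<.012]
    t=(p-mu)@d;print(" bar",len(p),mu.round(4),d.round(3),(mu+d*t.min()).round(4),(mu+d*t.max()).round(4))
    # cover
    p=W[(yel|blk)&box([.42,-.40,.04],[.58,-.25,.12])]
    py=W[yel&box([.42,-.40,.04],[.58,-.25,.12])]
    for _ in range(4):
        mu=py.mean(0);nn=np.linalg.svd(py-mu)[2][2];py=py[abs((py-mu)@nn)<.004]
    nn*=np.sign(nn[2]);print(" cover n",nn.round(3),"tilt",np.degrees(np.arccos(nn[2])).round(1),"az",np.degrees(np.arctan2(nn[1],nn[0])).round(1))
    ex=-np.array([nn[0],nn[1],0]);ex-=nn*(ex@nn);ex/=np.linalg.norm(ex);ey=np.cross(nn,ex)
    q=p[abs((p-mu)@nn)<.004]-mu;a=np.c_[q@ex,q@ey]*1000;r=cv2.minAreaRect(a.astype(np.float32))
    print("  rect",r,"ctr top",(mu+ex*r[0][0]/1000+ey*r[0][1]/1000).round(4))
    # easel base
    p=W[box([.38,-.45,.006],[.62,-.2,.016])&(hsv[...,2]<110)];print(" easelbase",len(p),rect(p))
cv2.imwrite("pics/crop1.png",cv2.resize(np.vstack(crops),(540,600))[:,:,::-1]) if 0 else cv2.imwrite("pics/crop1.png",cv2.resize(np.hstack(crops),(800,311))[:,:,::-1])
E
python3 b.py
```

```text
scene yoke 350 crown 135 [ 0.4627 -0.053   0.0743] (array([453.5, -51.7]), array([50. , 25.2]), 2.8) all (array([451.6, -38.4]), array([55.7, 52. ]), 2.8)
 lug 72 [ 0.455  -0.0516  0.0915] (array([454.8, -51.8]), array([ 9.4, 21. ]), 17.2) 0.10123270944965723
 dome 1605 [0.4692 0.2341 0.0327] top z 0.09268321318338785
 bar 938 [ 0.6421 -0.0592  0.1453] [0.039 0.999 0.   ] [ 0.6375 -0.1786  0.1453] [0.6472 0.0729 0.1454]
 cover n [-0.507  0.008  0.862] tilt 30.5 az 179.1
  rect ((-9.196857452392578, 0.05501365661621094), (84.15282440185547, 55.378055572509766), 0.025918390601873398) ctr top [ 0.4909 -0.3244  0.0766]
 easelbase 983 (array([ 495.1, -323.6]), array([ 77.7, 117.4]), 89.3)
side yoke 43 crown 42 [ 0.4487 -0.0469  0.0734] (array([450.4, -48.4]), array([51.6, 26.1]), 0.6) all (array([450.2, -48.4]), array([52. , 26.1]), 0.6)
 lug 22 [ 0.45   -0.0394  0.0865] (array([449.6, -39.5]), array([5.5, 7.9]), 25.0) 0.09558496309861841
 dome 3391 [0.4707 0.2337 0.0311] top z 0.09105550903592864
 bar 522 [ 0.6382 -0.0329  0.1431] [ 0.042  0.999 -0.006] [ 0.6322 -0.1768  0.144 ] [0.6428 0.0775 0.1425]
 cover n [-0.534  0.029  0.845] tilt 32.3 az 176.9
  rect ((-1.7100715637207031, -6.459297180175781), (85.23448944091797, 56.072914123535156), 2.621124029159546) ctr top [ 0.4876 -0.3188  0.0721]
 easelbase 184 (array([ 487.4, -317.6]), array([ 80.3, 113.5]), 82.6)
```

View pics/crop1.png

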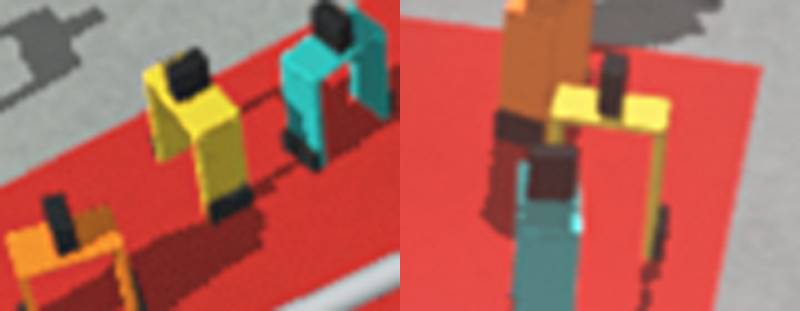

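The crop confirms the yellow yoke with its black lug at (275,240), standing with its crown at about (0.451, -0.050) and x along world x. Now I'll work out the first move, to a look pose along the cover's normal.

```bash
cat > go.py <<'E'
# usage: go.py x y z tilt yaw -> slide/angular numbers from present pose; tilt: tool leans back to -x (deg), yaw of tool x (deg)
import sys
from h import *
x,y,z,tilt,yaw=map(float,sys.argv[1:6])
s=ctrl.get_state();T=T_tool(s)
Rt=R.from_euler("z",yaw,degrees=True)*R.from_euler("y",-tilt,degrees=True)*R.from_matrix(np.diag([1.,-1,-1]))
d=T[:3,:3].T@(np.array([x,y,z])-T[:3,3]);a=(R.from_matrix(T[:3,:3]).inv()*Rt).as_rotvec(degrees=True)
print("t",round(s["time"],2),"pos",s["position"].round(4),"slide",(d/.25).round(3),"ang",(a/30).round(3),"grip",round(s["grip_width"],3),round(s["grip_force"],1),"F",s["ft_force"].round(1))
E
python3 go.py 0.409 -0.321 0.202 32 0
python3 -c "
from h import *
print(ctrl.get_image('wrist')['tool_from_camera'].round(3))"
```

```text
t 0.9 pos [ 0.2464 -0.6015  0.2336] slide [ 1.027 -0.792  0.126] ang [-0.207  1.053  0.723] grip 0.996 0.0 F [-0.1 -0.6 -0.4]
[[-0.     0.959  0.284  0.077]
 [ 1.     0.001 -0.     0.   ]
 [-0.001  0.284 -0.959 -0.15 ]
 [ 0.     0.     0.     1.   ]]
```

```bash
python3 -m inch '[{"slide":[0.2,-0.16,0.0],"angular":[-0.05,0.2,0.15],"claw":1},{"slide":[0.4,-0.3,0.0],"angular":[-0.1,0.4,0.3],"claw":1},{"slide":[0.6,-0.45,0.0],"angular":[-0.12,0.6,0.42],"claw":1},{"slide":[0.75,-0.6,0.05],"angular":[-0.15,0.75,0.55],"claw":1},{"slide":[0.9,-0.7,0.1],"angular":[-0.2,0.9,0.65],"claw":1},{"slide":[1.0,-0.79,0.126],"angular":[-0.2,1.0,0.72],"claw":1},{"slide":[1.0,-0.79,0.126],"angular":[-0.2,1.0,0.72],"claw":1},{"slide":[1.0,-0.79,0.126],"angular":[-0.2,1.0,0.72],"claw":1}]'; python3 go.py 0.409 -0.321 0.202 32 0
```

```text
time: 1.75
position: [0.4035, -0.3199, 0.2011]
tool_rot: [-3.032, -0.012, -0.822]
ft_force: [0.1, -0.8, -0.8]
grip_width: 1.0
grip_force: 0.0
t 1.75 pos [ 0.4035 -0.3199  0.2011] slide [0.021 0.004 0.008] ang [-0.005  0.056  0.014] grip 1.0 0.0 F [ 0.1 -0.8 -0.8]
```

```bash
cat > c.py <<'E'
from h import *
im,E=grab("wrist");save(im,"w1.png");W=cloud(im,E);c=im["color"];hsv=cv2.cvtColor(c,cv2.COLOR_RGB2HSV)
yel=(hsv[...,0]>20)&(hsv[...,0]<36)&(hsv[...,1]>130)
p=W[yel];p=p[~np.isnan(p[:,0])];print(len(p))
mu=np.median(p,0)
for _ in range(6):
    k=abs((p-mu)@np.linalg.svd((p-mu)[::5])[2][2])<.004;p=p[k];mu=p.mean(0);n=np.linalg.svd((p-mu)[::5])[2][2]
n*=np.sign(n[2]);ex=np.array([1.,0,0]);ex-=n*(ex@n);ex/=np.linalg.norm(ex);ey=np.cross(n,ex)
q=p-mu;r=cv2.minAreaRect((np.c_[q@ex,q@ey]*1000).astype(np.float32))
print("n",n.round(3),"tilt",np.degrees(np.arccos(n[2])).round(2),r,"centre top",(mu+(ex*r[0][0]+ey*r[0][1])/1000).round(4))
E
python3 c.py
```

```text
14872
n [0.902 0.117 0.415] tilt 65.46 ((3.8923416137695312, 73.0936279296875), (308.25848388671875, 327.38214111328125), 15.56595516204834) centre top [ 0.4378 -0.2037  0.1425]
```

View pics/w1.png

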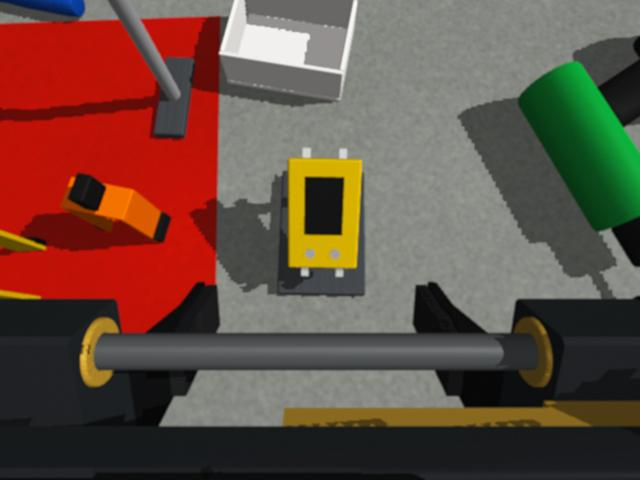

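The wrist view shows the cover at (325,213), square to the gripper with the window up, and the fingers on either side. I'll restrict the fit to that region.

```bash
sed -i 's/^p=W\[yel\];/yel[:145]=0;yel[285:]=0;yel[:,:270]=0;yel[:,380:]=0\np=W[yel];/' c.py; python3 c.py
```

```text
5698
n [-0.533 -0.002  0.846] tilt 32.19 ((-3.1119613647460938, -2.194744110107422), (55.49887466430664, 88.33909606933594), 89.23829650878906) centre top [ 0.4867 -0.3259  0.0721]
```

```bash
python3 go.py 0.466 -0.325 0.108 32 -0.5
```

```text
t 1.85 pos [ 0.4029 -0.3243  0.2027] slide [0.026 0.002 0.454] ang [-0.005  0.052  0.023] grip 0.999 0.0 F [ 0.3 -0.2 -0.3]
```

```bash
python3 -m inch '[{"slide":[0.01,0,0.15],"angular":[0,0.05,0.02],"claw":1},{"slide":[0.026,0.002,0.3],"angular":[0,0.05,0.02],"claw":1},{"slide":[0.026,0.002,0.4],"angular":[0,0.05,0.02],"claw":1},{"slide":[0.026,0.002,0.454],"angular":[0,0.05,0.02],"claw":1},{"slide":[0.026,0.002,0.454],"angular":[0,0.05,0.02],"claw":1},{"slide":[0.026,0.002,0.454],"angular":[0,0.05,0.02],"claw":1}]'; python3 go.py 0.490 -0.325 0.070 32 -0.5
```

```text
time: 2.45
position: [0.4657, -0.3261, 0.1079]
tool_rot: [-3.02, 0.014, -0.864]
ft_force: [-0.3, -0.7, -0.1]
grip_width: 1.001
grip_force: 0.0
t 2.45 pos [ 0.4657 -0.3261  0.1079] slide [ 0.002 -0.005  0.18 ] ang [-0.005  0.002 -0.003] grip 1.001 0.0 F [-0.3 -0.7 -0.1]
```

```bash
python3 -m inch '[{"slide":[0.002,-0.005,0.06],"angular":[0,0,0],"claw":1},{"slide":[0.002,-0.005,0.12],"angular":[0,0,0],"claw":1},{"slide":[0.002,-0.005,0.18],"angular":[0,0,0],"claw":1},{"slide":[0.002,-0.005,0.18],"angular":[0,0,0],"claw":1},{"slide":[0.002,-0.005,0.18],"angular":[0,0,0],"claw":1}]' 15;  python3 go.py 0.490 -0.325 0.070 32 -0.5
```

```text
time: 2.95
position: [0.49, -0.3245, 0.0706]
tool_rot: [3.02, -0.013, 0.865]
ft_force: [0.2, 0.7, 0.6]
grip_width: 0.996
grip_force: 0.0
t 2.95 pos [ 0.49   -0.3245  0.0706] slide [-0.001  0.002  0.002] ang [-0.004  0.002 -0.001] grip 0.996 0.0 F [0.2 0.7 0.6]
```

```bash
python3 -m inch '[{"slide":[0,0,0],"angular":[0,0,0],"claw":-1},{"slide":[0,0,0],"angular":[0,0,0],"claw":-1},{"slide":[0,0,0],"angular":[0,0,0],"claw":-1},{"slide":[0,0,0],"angular":[0,0,0],"claw":-1},{"slide":[0,0,0],"angular":[0,0,0],"claw":-1},{"slide":[0,0,0],"angular":[0,0,0],"claw":-1},{"slide":[0,0,0],"angular":[0,0,0],"claw":-1},{"slide":[0,0,0],"angular":[0,0,0],"claw":-1}]' 20
```

```text
time: 3.75
position: [0.4902, -0.3238, 0.0698]
tool_rot: [-3.02, 0.012, -0.864]
ft_force: [-1.7, -1.1, 2.1]
grip_width: 0.636
grip_force: 20.0
```

```bash
python3 -m inch '[{"slide":[0,0,-0.04],"angular":[0,0,0],"claw":-1},{"slide":[0,0,-0.1],"angular":[0,0,0],"claw":-1},{"slide":[0,0,-0.2],"angular":[0,0,0],"claw":-1},{"slide":[0,0,-0.32],"angular":[0,0,0],"claw":-1},{"slide":[0,0,-0.44],"angular":[0,0,0],"claw":-1},{"slide":[0,0,-0.52],"angular":[0,0,0],"claw":-1},{"slide":[0,0,-0.52],"angular":[0,0,0],"claw":-1},{"slide":[0,0,-0.52],"angular":[0,0,0],"claw":-1}]'
cat > d.py <<'E'
from h import *
import sys
im,E=grab("wrist");save(im,sys.argv[1]);W=cloud(im,np.array(im["tool_from_camera"]));c=im["color"];hsv=cv2.cvtColor(c,cv2.COLOR_RGB2HSV)
yel=(hsv[...,0]>20)&(hsv[...,0]<36)&(hsv[...,1]>130)&np.all(abs(W-[0,0,.0])<[.07,.045,.03],-1)
p=W[yel];print(len(p));mu=np.median(p,0)
for _ in range(6):
    n=np.linalg.svd((p-mu)[::3])[2][2];p=p[abs((p-mu)@n)<.003];mu=p.mean(0)
n*=-np.sign(n[2]);print("normal in tool",n.round(3),"mean",mu.round(4),"min",p.min(0).round(4),"max",p.max(0).round(4))
E
python3 d.py w2.png; python3 go.py 0.47 0.234 0.22 0 0
```

```text
time: 4.55
position: [0.4211, -0.3227, 0.1794]
tool_rot: [-3.02, 0.011, -0.862]
ft_force: [0.1, -0.3, -1.6]
grip_width: 0.644
grip_force: 20.0
15053
normal in tool [-0.003 -0.005 -1.   ] mean [ 0.0072  0.0007 -0.0038] min [-0.0441 -0.0277 -0.0066] max [ 0.0426  0.0294 -0.0008]
t 4.6 pos [ 0.4211 -0.3223  0.1786] slide [ 0.237 -2.227 -0.036] ang [-0.005 -1.061 -0.013] grip 0.639 20.0 F [-0.6  0.4 -2.2]
```

View pics/w2.png

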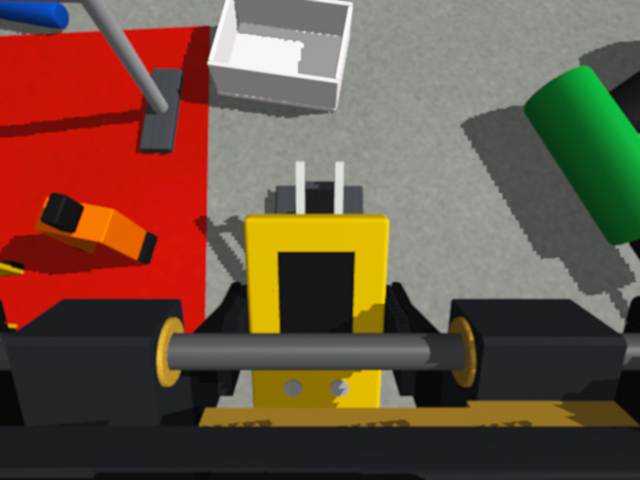

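Cover held square: its centre is within 1 mm of the tool axis, with the underside 6 mm ahead of the TCP. Now I'll carry it to the dome and level it on the way.

```bash
python3 -m inch '[{"slide":[0.05,-0.04,-0.1],"angular":[0,-0.15,0],"claw":-1},{"slide":[0.1,-0.12,-0.1],"angular":[0,-0.3,0],"claw":-1},{"slide":[0.15,-0.25,-0.1],"angular":[0,-0.5,0],"claw":-1},{"slide":[0.2,-0.4,-0.1],"angular":[0,-0.7,0],"claw":-1},{"slide":[0.25,-0.55,-0.1],"angular":[0,-0.85,0],"claw":-1},{"slide":[0.25,-0.7,-0.1],"angular":[0,-1.0,0],"claw":-1},{"slide":[0.25,-0.85,-0.1],"angular":[0,-1.0,0],"claw":-1},{"slide":[0.25,-0.96,-0.1],"angular":[0,-1.0,0],"claw":-1},{"slide":[0.25,-1.0,-0.1],"angular":[0,-1.0,0],"claw":-1},{"slide":[0.25,-1.0,-0.1],"angular":[0,-1.0,0],"claw":-1}]'; python3 go.py 0.47 0.234 0.20 0 0
```

```text
time: 5.6
position: [0.4628, -0.072, 0.234]
tool_rot: [-3.137, 0.005, -0.05]
ft_force: [0.9, -0.6, -1.6]
grip_width: 0.646
grip_force: 20.0
t 5.6 pos [ 0.4628 -0.072   0.234 ] slide [ 0.02  -1.223  0.142] ang [-0.008 -0.061 -0.006] grip 0.646 20.0 F [ 0.9 -0.6 -1.6]
```

```bash
python3 -m inch '[{"slide":[0.01,-0.06,0],"angular":[0,-0.06,0],"claw":-1},{"slide":[0.02,-0.16,0.0],"angular":[0,-0.06,0],"claw":-1},{"slide":[0.02,-0.3,0.0],"angular":[0,-0.06,0],"claw":-1},{"slide":[0.02,-0.45,0.0],"angular":[0,-0.06,0],"claw":-1},{"slide":[0.02,-0.6,0.0],"angular":[0,-0.06,0],"claw":-1},{"slide":[0.02,-0.75,0.0],"angular":[0,-0.06,0],"claw":-1},{"slide":[0.02,-0.87,0.05],"angular":[0,-0.06,0],"claw":-1},{"slide":[0.02,-0.96,0.1],"angular":[0,-0.06,0],"claw":-1},{"slide":[0.02,-1.0,0.14],"angular":[0,-0.06,0],"claw":-1},{"slide":[0.02,-1.0,0.14],"angular":[0,-0.06,0],"claw":-1}]'; python3 go.py 0.47 0.234 0.16 0 0
```

```text
time: 6.6
position: [0.4703, 0.1761, 0.1991]
tool_rot: [-3.137, 0.009, 0.003]
ft_force: [-0.4, -0.3, -1.7]
grip_width: 0.639
grip_force: 20.0
t 6.6 pos [0.4703 0.1761 0.1991] slide [-0.002 -0.231  0.157] ang [-0.008  0.003 -0.011] grip 0.639 20.0 F [-0.4 -0.3 -1.7]
```

```bash
python3 -m inch '[{"slide":[0,-0.1,0],"angular":[0,0,0],"claw":-1},{"slide":[0,-0.19,0.05],"angular":[0,0,0],"claw":-1},{"slide":[0,-0.231,0.1],"angular":[0,0,0],"claw":-1},{"slide":[0,-0.231,0.157],"angular":[0,0,0],"claw":-1},{"slide":[0,-0.231,0.157],"angular":[0,0,0],"claw":-1},{"slide":[0,-0.231,0.157],"angular":[0,0,0],"claw":-1}]'
cat > e.py <<'E'
from h import *
from scipy.optimize import least_squares
im,E=grab("wrist");W=cloud(im,E);hsv=cv2.cvtColor(im["color"],cv2.COLOR_RGB2HSV)
p=W[(hsv[...,1]<45)&(hsv[...,2]>90)&np.all((W>[.40,.15,.03])&(W<[.56,.32,.095]),-1)]
if len(p)>20: print(len(p),least_squares(lambda x:np.linalg.norm(p-x,axis=1)-.06,[.47,.234,.032],loss="soft_l1",f_scale=.002).x.round(4),p.min(0).round(3),p.max(0).round(3))
for n in ["scene","side"]:
    im,E=grab(n);W=cloud(im,E);hsv=cv2.cvtColor(im["color"],cv2.COLOR_RGB2HSV)
    p=W[(hsv[...,0]>20)&(hsv[...,0]<36)&(hsv[...,1]>130)&np.all((W>[.40,.15,.13])&(W<[.56,.32,.2]),-1)]
    print(n,len(p),p.min(0).round(4),p.max(0).round(4))
E
python3 e.py;python3 d.py w3.png; python3 go.py 0.47 0.234 0.11 0 0
```

```text
time: 7.2
position: [0.4719, 0.2322, 0.1615]
tool_rot: [-3.139, 0.015, -0.002]
ft_force: [-0.4, 0.5, -1.1]
grip_width: 0.643
grip_force: 20.0
8480 [0.4701 0.2331 0.0305] [0.443 0.175 0.03 ] [0.53  0.29  0.085]
scene 327 [0.4422 0.193  0.1573] [0.5164 0.2651 0.1872]
side 531 [0.4269 0.2091 0.1569] [0.5143 0.2649 0.1696]
14845
normal in tool [-0.003 -0.005 -1.   ] mean [ 0.0075  0.0006 -0.0031] min [-0.0438 -0.0277 -0.0057] max [ 0.0429  0.0293 -0.0001]
t 7.4 pos [0.4721 0.2336 0.1625] slide [-0.009 -0.001  0.21 ] ang [-0.005 -0.006 -0.016] grip 0.638 20.0 F [-0.7  0.4 -1.7]
```

```bash
python3 -m inch '[{"slide":[-0.008,0,0.05],"angular":[0,0,0],"claw":-1},{"slide":[-0.008,0,0.1],"angular":[0,0,0],"claw":-1},{"slide":[-0.008,0,0.15],"angular":[0,0,0],"claw":-1},{"slide":[-0.008,0,0.19],"angular":[0,0,0],"claw":-1},{"slide":[-0.008,0,0.22],"angular":[0,0,0],"claw":-1},{"slide":[-0.008,0,0.23],"angular":[0,0,0],"claw":-1},{"slide":[-0.008,0,0.234],"angular":[0,0,0],"claw":-1},{"slide":[-0.008,0,0.234],"angular":[0,0,0],"claw":-1}]';  python3 go.py 0.47 0.2335 0.098 0 0
```

```text
time: 8.2
position: [0.4696, 0.2347, 0.1035]
tool_rot: [-3.138, 0.011, -0.004]
ft_force: [0.3, 0.5, -1.6]
grip_width: 0.642
grip_force: 20.0
t 8.2 pos [0.4696 0.2347 0.1035] slide [0.001 0.005 0.022] ang [-0.007 -0.004 -0.013] grip 0.642 20.0 F [ 0.3  0.5 -1.6]
```

```bash
python3 -m inch '[{"slide":[0.001,0.004,0.006],"angular":[0,0,0],"claw":-1},{"slide":[0.001,0.004,0.012],"angular":[0,0,0],"claw":-1},{"slide":[0.001,0.004,0.016],"angular":[0,0,0],"claw":-1},{"slide":[0.001,0.004,0.016],"angular":[0,0,0],"claw":-1}]';python3 -m inch '[{"slide":[0,0,0.003],"angular":[0,0,0],"claw":-1},{"slide":[0,0,0.006],"angular":[0,0,0],"claw":-1},{"slide":[0,0,0.006],"angular":[0,0,0],"claw":-1}]'
```

```text
time: 8.6
position: [0.4697, 0.2334, 0.0993]
tool_rot: [-3.139, 0.011, -0.003]
ft_force: [-0.3, -0.5, -2.2]
grip_width: 0.642
grip_force: 20.0
time: 8.9
position: [0.4697, 0.2335, 0.0978]
tool_rot: [-3.138, 0.011, -0.003]
ft_force: [0.4, 0.5, -2.0]
grip_width: 0.639
grip_force: 20.0
```

```bash
python3 -m inch '[{"slide":[0,0,0.002],"angular":[0,0,0],"claw":-1},{"slide":[0,0,0.004],"angular":[0,0,0],"claw":-1},{"slide":[0,0,0.004],"angular":[0,0,0],"claw":-1}]'; python3 -c "
from h import *
print(np.mean([ctrl.get_state()['ft_force'] for _ in range(3)],0))"
```

```text
time: 9.2
position: [0.4698, 0.2335, 0.0977]
tool_rot: [-3.139, 0.011, -0.003]
ft_force: [-2.5, -1.0, 5.9]
grip_width: 0.639
grip_force: 20.0
[-2.54507587 -0.98200605  5.94295374]
```

Contact with the dome (about 8 N). I'll ease off half a millimetre and open the fingers.

```bash
python3 -m inch '[{"slide":[0,0,-0.002],"angular":[0,0,0],"claw":-1},{"slide":[0,0,-0.002],"angular":[0,0,0],"claw":0.3},{"slide":[0,0,-0.002],"angular":[0,0,0],"claw":0.34},{"slide":[0,0,-0.002],"angular":[0,0,0],"claw":0.4},{"slide":[0,0,-0.002],"angular":[0,0,0],"claw":0.5},{"slide":[0,0,-0.002],"angular":[0,0,0],"claw":0.65},{"slide":[0,0,-0.002],"angular":[0,0,0],"claw":0.8},{"slide":[0,0,-0.002],"angular":[0,0,0],"claw":1},{"slide":[0,0,-0.002],"angular":[0,0,0],"claw":1},{"slide":[0,0,-0.002],"angular":[0,0,0],"claw":1}]';python3 d.py w4.png;python3 go.py 0.47 0.2335 0.2 0 0
```

```text
time: 10.2
position: [0.4697, 0.2334, 0.0973]
tool_rot: [-3.138, 0.011, -0.003]
ft_force: [-0.3, 0.2, -0.1]
grip_width: 0.987
grip_force: 0.0
14786
normal in tool [-0.039 -0.001 -0.999] mean [ 0.0073  0.0006 -0.0038] min [-0.0455 -0.0271 -0.0071] max [0.0427 0.0287 0.0001]
t 10.25 pos [0.4697 0.2335 0.0973] slide [ 0.002 -0.001 -0.411] ang [-0.006 -0.004 -0.013] grip 0.989 0.0 F [ 0.7 -0.5  0.7]
```

View pics/w4.png

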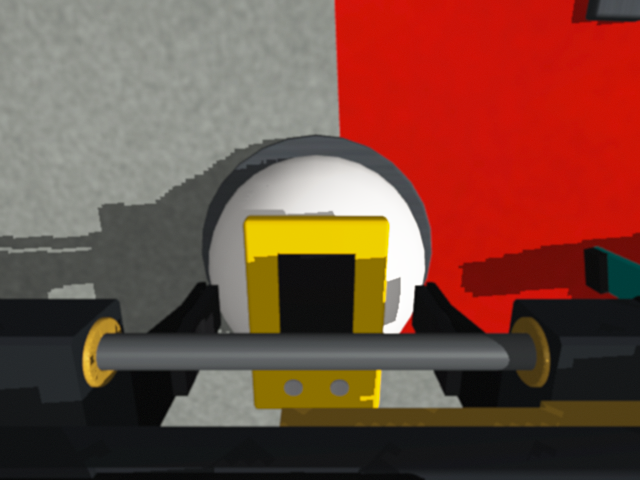

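The cover sits on the dome at (317,310), about 2° off level, with both fingers clear. Now up and over to the yoke.

```bash
python3 -m inch '[{"slide":[0,0,-0.02],"angular":[0,0,0],"claw":1},{"slide":[0,0,-0.06],"angular":[0,0,0],"claw":1},{"slide":[0,0,-0.14],"angular":[0,0,0],"claw":1},{"slide":[0,0,-0.28],"angular":[0,0,0],"claw":1},{"slide":[0,0.1,-0.42],"angular":[0,0,0],"claw":1},{"slide":[0,0.28,-0.52],"angular":[0,0,0],"claw":0.6},{"slide":[0,0.46,-0.52],"angular":[0,0,0],"claw":0},{"slide":[0,0.64,-0.52],"angular":[0,0,0],"claw":-0.08},{"slide":[0,0.82,-0.52],"angular":[0,0,0],"claw":-0.08},{"slide":[-0.04,1.0,-0.52],"angular":[0,0,0],"claw":-0.08}]';python3 go.py 0.45 -0.05 0.22 0 0
```

```text
time: 11.25
position: [0.4583, -0.0185, 0.2278]
tool_rot: [-3.139, 0.01, -0.007]
ft_force: [0.6, -0.0, 0.7]
grip_width: 0.632
grip_force: 0.0
t 11.25 pos [ 0.4583 -0.0185  0.2278] slide [-0.032  0.126  0.031] ang [-0.005 -0.009 -0.012] grip 0.632 0.0 F [ 0.6 -0.   0.7]
```

```bash
python3 -m inch '[{"slide":[-0.025,0.12,0],"angular":[0,0,0],"claw":-0.08},{"slide":[-0.025,0.12,0],"angular":[0,0,0],"claw":-0.08},{"slide":[-0.025,0.12,0],"angular":[0,0,0],"claw":-0.08},{"slide":[-0.025,0.12,0],"angular":[0,0,0],"claw":-0.08}]'
cat > f.py <<'E'
from h import *
def rect(q):
    r=cv2.minAreaRect((q[:,:2]*1000).astype(np.float32));return len(q),np.round(r[0],1),np.round(r[1],1),round(r[2],1),q[:,2].min().round(4),q[:,2].max().round(4)
im,E=grab("wrist");save(im,"w5.png");W=cloud(im,E);hsv=cv2.cvtColor(im["color"],cv2.COLOR_RGB2HSV)
box=lambda lo,hi:np.all((W>lo)&(W<hi),-1)
yel=(hsv[...,0]>20)&(hsv[...,0]<36)&(hsv[...,1]>130)
print("crown",rect(W[yel&box([.40,-.1,.066],[.51,0,.08])]))
print("lug",rect(W[(hsv[...,2]<80)&(hsv[...,1]<110)&box([.42,-.08,.09],[.49,-.02,.106])]))
p=W[box([.52,-.25,.128],[.75,.15,.16])]
if len(p)>50:
    for _ in range(4):
        mu=p.mean(0);d=np.linalg.svd((p-mu)[::3],full_matrices=False)[2][0];r=np.linalg.norm(np.cross(p-mu,d),axis=1);p=p[r<.012]
    t=(p-mu)@d;print("bar",len(p),mu.round(4),d.round(3),p.max(0).round(4),p.min(0).round(4))
# cover on dome from outside cameras
for n in ["scene","side"]:
    im,E=grab(n);W=cloud(im,E);hsv=cv2.cvtColor(im["color"],cv2.COLOR_RGB2HSV)
    p=W[(hsv[...,0]>20)&(hsv[...,0]<36)&(hsv[...,1]>130)&box([.40,.15,.08],[.56,.32,.13])]
    mu=p.mean(0);nn=np.linalg.svd(p-mu)[2][2];print(n,rect(p),nn.round(3))
E
python3 f.py; python3 go.py 0.4515 -0.05 0.088 0 0
```

```text
time: 11.65
position: [0.4517, -0.0453, 0.227]
tool_rot: [-3.138, 0.007, -0.004]
ft_force: [-1.0, -0.1, 1.2]
grip_width: 0.462
grip_force: 0.0
crown (1476, array([451.2, -52. ]), array([52.2, 25.4]), 3.5, np.float64(0.066), np.float64(0.08))
lug (430, array([451.8, -51.9]), array([11.3, 19.6]), 3.0, np.float64(0.0902), np.float64(0.0989))
scene (454, array([470.5, 232.4]), array([87.4, 57.5]), 1.2, np.float64(0.095), np.float64(0.108)) [ 0.026  0.008 -1.   ]
side (945, array([468.5, 234.6]), array([60.4, 88.5]), 88.5, np.float64(0.092), np.float64(0.1057)) [-0.041  0.035  0.999]
t 11.8 pos [ 0.4516 -0.0454  0.2266] slide [-0.001  0.02   0.554] ang [-0.006 -0.004 -0.008] grip 0.465 0.0 F [-1.1  0.4  0.6]
```

View pics/w5.png

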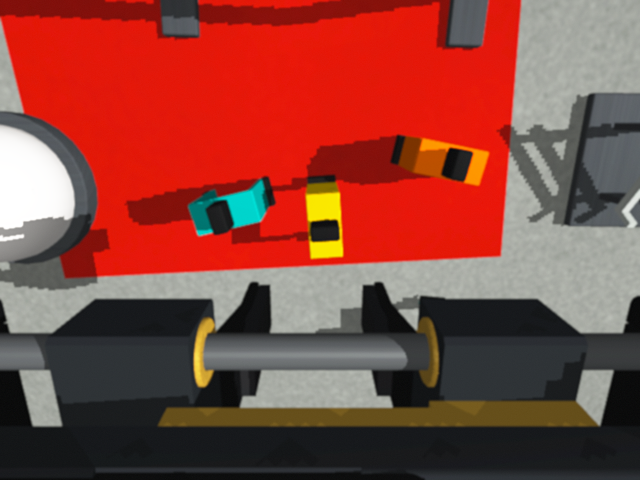

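The wrist view shows the yellow yoke at (324,215), its lug between the fingers' planes. The teal one at (230,208) is beyond the half-open left finger. Descending.

```bash
python3 -m inch '[{"slide":[0,0.025,0.1],"angular":[0,0,-0.08],"claw":-0.08},{"slide":[0,0.025,0.22],"angular":[0,0,-0.08],"claw":-0.08},{"slide":[0,0.025,0.32],"angular":[0,0,-0.08],"claw":-0.08},{"slide":[0,0.025,0.38],"angular":[0,0,-0.08],"claw":-0.08},{"slide":[0,0.025,0.42],"angular":[0,0,-0.08],"claw":-0.08},{"slide":[0,0.025,0.42],"angular":[0,0,-0.08],"claw":-0.08},{"slide":[0,0.025,0.42],"angular":[0,0,-0.08],"claw":-0.08}]'; python3 go.py 0.4515 -0.0515 0.088 0 2
```

```text
time: 12.5
position: [0.452, -0.0524, 0.122]
tool_rot: [-3.138, -0.056, -0.004]
ft_force: [-0.6, -0.2, 0.3]
grip_width: 0.458
grip_force: 0.0
t 12.5 pos [ 0.452  -0.0524  0.122 ] slide [-0.002 -0.003  0.136] ang [-0.006 -0.005  0.001] grip 0.458 0.0 F [-0.6 -0.2  0.3]
```

```bash
python3 -m inch '[{"slide":[-0.002,-0.003,0.05],"angular":[0,0,0],"claw":-0.08},{"slide":[-0.002,-0.003,0.09],"angular":[0,0,0],"claw":-0.08},{"slide":[-0.002,-0.003,0.12],"angular":[0,0,0],"claw":-0.08},{"slide":[-0.002,-0.003,0.134],"angular":[0,0,0],"claw":-0.08},{"slide":[-0.002,-0.003,0.134],"angular":[0,0,0],"claw":-0.5},{"slide":[-0.002,-0.003,0.134],"angular":[0,0,0],"claw":-1},{"slide":[-0.002,-0.003,0.134],"angular":[0,0,0],"claw":-1},{"slide":[-0.002,-0.003,0.134],"angular":[0,0,0],"claw":-1},{"slide":[-0.002,-0.003,0.134],"angular":[0,0,0],"claw":-1},{"slide":[-0.002,-0.003,0.134],"angular":[0,0,0],"claw":-1}]' 25
```

```text
time: 13.5
position: [0.4513, -0.052, 0.0882]
tool_rot: [-3.138, -0.055, -0.004]
ft_force: [-0.3, -0.0, 1.3]
grip_width: 0.246
grip_force: 25.0
```

Gripped on the 22 mm lug. Lifting.

```bash
python3 -m inch '[{"slide":[0,0,-0.04],"angular":[0,0,0],"claw":-1},{"slide":[0,0,-0.1],"angular":[0,0,0],"claw":-1},{"slide":[0,0,-0.2],"angular":[0,0,0],"claw":-1},{"slide":[0,0,-0.34],"angular":[0,0,0],"claw":-1},{"slide":[0,0,-0.5],"angular":[0,0,0],"claw":-1},{"slide":[0,0,-0.64],"angular":[0,0,0],"claw":-1},{"slide":[0,0,-0.74],"angular":[0,0,0],"claw":-1},{"slide":[0,0,-0.78],"angular":[0,0,0],"claw":-1},{"slide":[0,0,-0.78],"angular":[0,0,0],"claw":-1},{"slide":[0,0,-0.78],"angular":[0,0,0],"claw":-1}]';
cat > g.py <<'E'
from h import *
T=T_tool(ctrl.get_state())
for n in ["scene","side"]:
    im,E=grab(n);W=cloud(im,E);hsv=cv2.cvtColor(im["color"],cv2.COLOR_RGB2HSV);save(im,n+"2.png")
    L=(W-T[:3,3])@T[:3,:3]
    p=L[(hsv[...,0]>20)&(hsv[...,0]<36)&(hsv[...,1]>130)&np.all(abs(L-[0,0,.04])<[.06,.05,.06],-1)]
    print(n,len(p),"tool-frame",p.min(0).round(4),p.max(0).round(4))
    c=p[(p[:,2]<.024)]; print("  crown",len(c),c.mean(0).round(4),cv2.minAreaRect((c[:,:2]*1000).astype(np.float32)))
E
python3 g.py; python3 go.py 0.640 -0.052 0.28 0 -2.3
```

```text
time: 14.5
position: [0.4499, -0.0524, 0.2817]
tool_rot: [-3.138, -0.055, -0.0]
ft_force: [0.0, -1.0, -1.7]
grip_width: 0.252
grip_force: 25.0
scene 532 tool-frame [-0.0261 -0.0134  0.0058] [0.0293 0.0198 0.0867]
  crown 159 [0.0174 0.0005 0.0152] ((12.008302688598633, 3.1789121627807617), (28.996801376342773, 34.82248306274414), 4.5508012771606445)
side 239 tool-frame [-0.0271 -0.019   0.0135] [0.0252 0.0131 0.0866]
  crown 136 [-0.002  -0.0059  0.0163] ((-0.4937152862548828, -2.3025684356689453), (30.301162719726562, 50.98825454711914), 88.53253936767578)
t 14.6 pos [ 0.4496 -0.0524  0.2813] slide [0.761 0.025 0.004] ang [-0.008  0.002  0.144] grip 0.251 25.0 F [-0.4 -0.4 -1.6]
```

```bash
python3 -m inch '[{"slide":[0.06,0.02,0],"angular":[0,0,0.05],"claw":-1},{"slide":[0.15,0.02,0],"angular":[0,0,0.1],"claw":-1},{"slide":[0.26,0.02,0],"angular":[0,0,0.14],"claw":-1},{"slide":[0.36,0.02,0],"angular":[0,0,0.14],"claw":-1},{"slide":[0.42,0.02,0],"angular":[0,0,0.14],"claw":-1},{"slide":[0.44,0.02,0],"angular":[0,0,0.14],"claw":-1},{"slide":[0.44,0.02,0],"angular":[0,0,0.14],"claw":-1},{"slide":[0.44,0.02,0],"angular":[0,0,0.14],"claw":-1}]'
cat > k.py <<'E'
from h import *
from scipy.optimize import least_squares
for n in ["wrist","scene","side"]:
    im,E=grab(n);W=cloud(im,E);hsv=cv2.cvtColor(im["color"],cv2.COLOR_RGB2HSV)
    if n=="wrist": save(im,"w6.png")
    p=W[np.all((W>[.6,-.14,.130])&(W<[.69,.04,.156]),-1)&(hsv[...,1]<60)]
    # cylinder radius 7 mm, level: x = a + b*(y+.05), z=c
    f=lambda v:np.hypot((p[:,0]-v[0]-v[1]*(p[:,1]+.05)),p[:,2]-v[2])-.007
    r=least_squares(f,[.64,.04,.14],loss="soft_l1",f_scale=.001);print(n,len(p),r.x.round(4),p.min(0).round(3),p.max(0).round(3),"rms",np.sqrt(np.mean(f(r.x)**2)).round(4))
    q=W[np.all((W>[.58,-.25,.003])&(W<[.72,.12,.03]),-1)&(hsv[...,2]<110)&(hsv[...,1]<80)]
    if len(q)>30: print("  feet",len(q),"y<",q[q[:,1]<-.05].mean(0).round(3),"y>",q[q[:,1]>-.05].mean(0).round(3))
E
python3 k.py;python3 go.py 0.640 -0.052 0.28 0 -2.3
```

```text
time: 15.4
position: [0.5598, -0.0535, 0.2825]
tool_rot: [-3.138, 0.06, -0.0]
ft_force: [-0.3, -0.3, -1.2]
grip_width: 0.252
grip_force: 25.0
wrist 5247 [0.6404 0.0382 0.139 ] [ 0.63  -0.14   0.139] [0.651 0.04  0.148] rms 0.0006
  feet 3807 y< [ 0.637 -0.172  0.009] y> [0.645 0.066 0.009]
scene 608 [0.6396 0.0384 0.1408] [ 0.634 -0.14   0.135] [0.651 0.04  0.151] rms 0.0012
  feet 545 y< [ 0.652 -0.173  0.011] y> [0.651 0.067 0.011]
side 345 [0.6403 0.039  0.1393] [ 0.63  -0.14   0.133] [0.648 0.04  0.15 ] rms 0.0012
  feet 302 y< [ 0.63  -0.158  0.007] y> [0.636 0.079 0.008]
t 15.55 pos [ 0.5601 -0.0538  0.2833] slide [ 0.319 -0.02   0.014] ang [-0.004 -0.003  0.003] grip 0.247 25.0 F [-0.1 -0.2 -1. ]
```

View pics/w6.png

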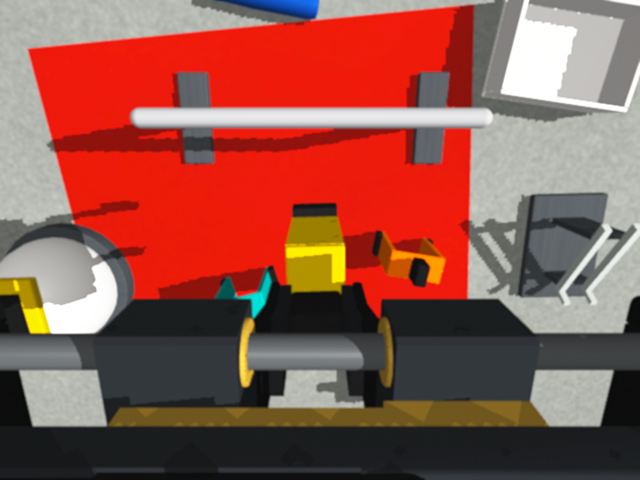

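The wrist view shows the yoke held upright at (315,245) and the bar from (135,117) to (488,117). All three cameras put the bar axis at x = 0.640. Moving over it.

```bash
python3 -m inch '[{"slide":[0.05,-0.01,0],"angular":[0,0,0],"claw":-1},{"slide":[0.12,-0.02,0],"angular":[0,0,0],"claw":-1},{"slide":[0.2,-0.02,0],"angular":[0,0,0],"claw":-1},{"slide":[0.28,-0.02,0],"angular":[0,0,0],"claw":-1},{"slide":[0.319,-0.02,0],"angular":[0,0,0],"claw":-1},{"slide":[0.319,-0.02,0],"angular":[0,0,0],"claw":-1},{"slide":[0.319,-0.02,0],"angular":[0,0,0],"claw":-1},{"slide":[0.319,-0.02,0],"angular":[0,0,0],"claw":-1}]';python3 g.py;python3 go.py 0.640 -0.05 0.173 0 -2.3
```

```text
time: 16.35
position: [0.6398, -0.0516, 0.2836]
tool_rot: [-3.139, 0.06, -0.003]
ft_force: [0.4, -0.1, -0.6]
grip_width: 0.248
grip_force: 25.0
scene 591 tool-frame [-0.0265 -0.0131  0.0061] [0.0289 0.0197 0.0885]
  crown 209 [0.017  0.0003 0.0149] ((10.027787208557129, 3.284902572631836), (32.06987380981445, 32.779056549072266), 88.58073425292969)
side 284 tool-frame [-0.0281 -0.019   0.0131] [0.0247 0.0093 0.0872]
  crown 103 [-0.0057 -0.007   0.0161] ((-1.533468246459961, -5.782810211181641), (26.030439376831055, 51.61574172973633), 84.48717498779297)
t 16.45 pos [ 0.64   -0.0519  0.2837] slide [-0.001 -0.006  0.443] ang [-0.004 -0.004  0.003] grip 0.254 25.0 F [-0.3 -0.2 -0.9]
```

Yoke centred in x over the bar (22 mm of room per side, less 7 for the bar). Descending to 8 mm above contact.

```bash
python3 -m inch '[{"slide":[0,-0.005,0.05],"angular":[0,0,0],"claw":-1},{"slide":[0,-0.005,0.11],"angular":[0,0,0],"claw":-1},{"slide":[0,-0.005,0.18],"angular":[0,0,0],"claw":-1},{"slide":[0,-0.005,0.25],"angular":[0,0,0],"claw":-1},{"slide":[0,-0.005,0.32],"angular":[0,0,0],"claw":-1},{"slide":[0,-0.005,0.38],"angular":[0,0,0],"claw":-1},{"slide":[0,-0.005,0.42],"angular":[0,0,0],"claw":-1},{"slide":[0,-0.005,0.44],"angular":[0,0,0],"claw":-1},{"slide":[0,-0.005,0.44],"angular":[0,0,0],"claw":-1}]'; python3 -m inch '[{"slide":[0,0,0.008],"angular":[0,0,0],"claw":-1},{"slide":[0,0,0.016],"angular":[0,0,0],"claw":-1},{"slide":[0,0,0.024],"angular":[0,0,0],"claw":-1},{"slide":[0,0,0.026],"angular":[0,0,0],"claw":-1},{"slide":[0,0,0.026],"angular":[0,0,0],"claw":-1}]'
```

```text
time: 17.35
position: [0.6405, -0.0502, 0.1725]
tool_rot: [-3.138, 0.06, -0.001]
ft_force: [0.5, 0.0, -1.2]
grip_width: 0.249
grip_force: 25.0
time: 17.85
position: [0.6408, -0.0501, 0.1668]
tool_rot: [-3.138, 0.06, -0.003]
ft_force: [-0.4, -0.3, -1.5]
grip_width: 0.251
grip_force: 25.0
```

```bash
python3 -m inch '[{"slide":[0,0,0.003],"angular":[0,0,0],"claw":-1},{"slide":[0,0,0.006],"angular":[0,0,0],"claw":-1},{"slide":[0,0,0.006],"angular":[0,0,0],"claw":-1}]'|grep -E "pos|force"; python3 -m inch '[{"slide":[0,0,0.003],"angular":[0,0,0],"claw":-1},{"slide":[0,0,0.003],"angular":[0,0,0],"claw":-1}]'|grep -E "pos|force"
```

```text
position: [0.641, -0.0501, 0.1653]
ft_force: [0.3, -0.7, -0.8]
grip_force: 25.0
position: [0.641, -0.0501, 0.1652]
ft_force: [-0.9, -0.7, 3.0]
grip_force: 25.0
```

Crown on the bar (about +4 N), so I'll release and rise.

```bash
python3 -m inch '[{"slide":[0,0,0],"angular":[0,0,0],"claw":-0.48},{"slide":[0,0,0],"angular":[0,0,0],"claw":-0.44},{"slide":[0,0,0],"angular":[0,0,0],"claw":-0.38},{"slide":[0,0,0],"angular":[0,0,0],"claw":-0.3},{"slide":[0,0,0],"angular":[0,0,0],"claw":-0.15},{"slide":[0,0,0],"angular":[0,0,0],"claw":0},{"slide":[0,0,0],"angular":[0,0,0],"claw":0},{"slide":[0,0,0],"angular":[0,0,0],"claw":0}]'; python3 -m inch '[{"slide":[0,0,-0.02],"angular":[0,0,0],"claw":0},{"slide":[0,0,-0.06],"angular":[0,0,0],"claw":0},{"slide":[0,0,-0.12],"angular":[0,0,0],"claw":0},{"slide":[0,0,-0.22],"angular":[0,0,0],"claw":0},{"slide":[0,0,-0.34],"angular":[0,0,0],"claw":0},{"slide":[0,0,-0.44],"angular":[0,0,0],"claw":0},{"slide":[0,0,-0.48],"angular":[0,0,0],"claw":0},{"slide":[0,0,-0.48],"angular":[0,0,0],"claw":0}]'
python3 - <<'E'
from h import *
a,_=grab("scene");b,_=grab("side")
c=np.hstack([a["color"][170:400,140:480],b["color"][140:400,200:460][:230]])
cv2.imwrite("pics/fin.png",c[:,:,::-1])
E
```

```text
time: 19.15
position: [0.6408, -0.0501, 0.1645]
tool_rot: [-3.138, 0.06, -0.003]
ft_force: [0.3, 0.4, 0.0]
grip_width: 0.49
grip_force: 0.0
time: 19.95
position: [0.6415, -0.0501, 0.2869]
tool_rot: [-3.138, 0.06, -0.009]
ft_force: [-0.0, 0.3, -0.7]
grip_width: 0.504
grip_force: 0.0
```

View pics/fin.png

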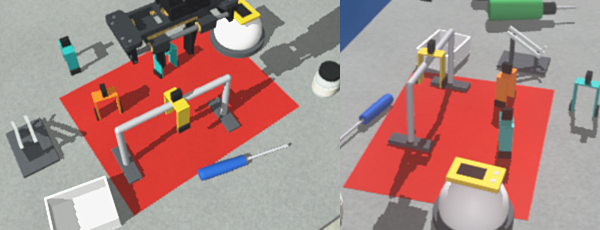

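```bash
python3 - <<'E'
from h import *
for n in ["scene","side"]:
    im,E=grab(n);W=cloud(im,E);hsv=cv2.cvtColor(im["color"],cv2.COLOR_RGB2HSV)
    y=(hsv[...,0]>20)&(hsv[...,0]<36)&(hsv[...,1]>130)
    for k,lo,hi in [("cover",[.40,.15,.08],[.56,.32,.13]),("crown",[.58,-.1,.146],[.70,0,.16])]:
        p=W[y&np.all((W>lo)&(W<hi),-1)];mu=p.mean(0);nn=np.linalg.svd(p-mu)[2][2]
        r=cv2.minAreaRect((p[:,:2]*1000).astype(np.float32));print(n,k,len(p),np.round(r[0],1),np.round(r[1],1),round(r[2],1),nn.round(3),p[:,2].mean().round(4))
E
```

```text
scene cover 304 [470.9 232.1] [86.7 57.2] 1.4 [ 0.011 -0.011 -1.   ] 0.1032
scene crown 217 [641.1 -50.1] [25.7 53.1] 89.1 [ 0.027 -0.005  1.   ] 0.1515
side cover 951 [468.4 235.5] [60.3 88.1] 89.1 [-0.039  0.036  0.999] 0.1006
side crown 138 [639.1 -47.4] [30.6 51.4] 86.5 [-0.002  0.006 -1.   ] 0.1498
```

The picture shows the cover level on the dome at (230,20) and the yoke hanging astride the bar at (175,108). The bystanders are where they were and the gripper is clear, so I'm handing in.

```bash
python3 -c "
from bench import ctrl
print(ctrl.close_job())"
```

```text
the job is handed in; nothing more can be done
None
```

I handed the job in at about 20 s on the robot's clock: the cover is balanced on the dome's crown, about 2° off level, the yoke hangs astride the bar near its middle, and the jar, box and screwdriver were left alone; the hand-in returned no verdict.

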